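Stack the catch cups in the injector washer and lower its lid

TASK

Put the injector washer away: take the tapered metal cup from the bench and lower it, upright, into the identical cup that stands in the steel tank, so that the two are nested and stand upright on the tank's floor. Then lower the tank's hinged lid gently until it is fully shut, without letting it drop. Leave everything else on the bench where it is.

Things in the scene. Friction and masses are not known exactly. Their poses are not given: they have to be found in the camera images.
- cup_bench: tapered round plain-metal cup standing mouth up on the bench: 80 mm tall, diameter 40 mm at the foot, 66 mm at the rim, wall 2.5 mm, solid foot, inner floor 32 mm up, 0.2 kg. Origin at the centre of its underside, z up. Nested, it stands 32 mm higher than its twin, its top 32 mm left exposed for the fingers. Not to be confused with the taller straight-sided beaker near it
- cup_tank: the identical tapered cup, standing loose in the tank, mouth up. Origin at the centre of its underside, z up. Mouth 61 mm wide inside, 80 mm above the origin
- tank: the injector washer: open steel tank fixed to the bench, 220 (its x) x 170 (its y) x 130 mm high outside, walls and floor 6 mm. Its black control panel faces its -x side. Origin at the centre of its underside, z up. It stands at varying places and yaw
- lid_hinge (a point): middle of the lid's hinge line, on top of the tank's +y side, 85 mm from the tank's centre, 130 mm high, along the tank's x axis. Its axes turn with the lid; shut, they are those of the tank. The lid is a steel plate 220 x 170 x 6 mm, 0.3 kg; its hinge has little friction: let go part way, it falls shut
- lid_handle (a point): middle of the bar of the lid's black U-shaped handle. The bar is round, 12 mm thick, 110 mm long, parallel to the hinge line; in this point's axes (the lid's) it lies 150 mm from the hinge line towards -y and 51 mm above it in z, its centre 45 mm off the lid's top face. The bar can turn between gripping fingers
- lid (a joint): lid angle in rad: 0 fully shut, 1.57 upright, at most 1.8; it starts open. The lid turns about the tank's x axis, its free edge coming over and down towards the tank's -y side as it shuts
- straight_beaker: straight-sided plain metal beaker, 72 mm diameter, 95 mm tall, no taper; a bystander. Origin at the centre of its underside
- wrench: steel wrench 170 mm long lying on the bench; a bystander
- brush: brush 170 mm long lying on the bench; a bystander
- injector: fuel injector, 90 mm long, lying on the bench; a bystander
- cleaner_jar: amber glass jar, 70 mm diameter, 85 mm tall; a bystander
- connector_box: black plastic box 85 x 60 x 35 mm; a bystander
Mind the look-alikes: they are no part of the job. Leave any blue or red look-alike of the cup_bench alone.

How it is judged:
On the way, in this order (a step that is already met when the one before it is completed fails the run):
1. the bench cup is nested upright in the cup in the tank and let go, the lid still open (z of cup_bench in the frame of cup_tank between 0.025 and 0.042 m and x of cup_bench in the frame of cup_tank between -0.006 and 0.006 m and y of cup_bench in the frame of cup_tank between -0.006 and 0.006 m and angle between the z axis of cup_bench and the z axis of cup_tank, either way round below 0.12 rad and angle between cup_tank's own z axis and vertical below 0.1 rad and z of cup_tank in the frame of tank below 0.012 m and x of cup_tank in the frame of tank between -0.1 and 0.1 m and y of cup_tank in the frame of tank between -0.08 and 0.08 m and value of joint lid above 0.9 rad and contact force between the fingers and cup_bench below 0.1 N), for 0.2 s.
2. the lid is fully shut (value of joint lid below 0.04 rad), for 0.2 s.
At the end, for the whole second after the job is handed in: The bench cup is nested in the tank cup (origin 25 to 42 mm above the other's and within 6 mm of its axis in each direction, axes within 0.12 rad), the tank cup stands upright (within 0.1 rad) on the floor inside the tank, both at rest, and the lid is shut (under 0.04 rad) (z of cup_bench in the frame of cup_tank between 0.025 and 0.042 m and x of cup_bench in the frame of cup_tank between -0.006 and 0.006 m and y of cup_bench in the frame of cup_tank between -0.006 and 0.006 m and angle between the z axis of cup_bench and the z axis of cup_tank, either way round below 0.12 rad and angle between cup_tank's own z axis and vertical below 0.1 rad and z of cup_tank in the frame of tank below 0.012 m and x of cup_tank in the frame of tank between -0.1 and 0.1 m and y of cup_tank in the frame of tank between -0.08 and 0.08 m and value of joint lid below 0.04 rad and linear speed of each of cup_bench, cup_tank below 0.02 m/s); the robot touches nothing.
It fails at once if the lid is let drop or slammed (it turns shut faster than 3 rad/s) (velocity of joint lid below -3 rad/s).
It fails at once if the bench cup is dropped from above the mouth of the cup in the tank (z of cup_bench in the frame of cup_tank above 0.085 m and contact force between cup_bench and anything else below 0.01 N).
It fails at once if the cup in the tank is knocked over (angle between cup_tank's own z axis and vertical above 0.7 rad).
It fails at once if another thing on the bench (beaker, wrench, brush, injector, jar, black box) is moved by more than 40 mm (distance of any of straight_beaker, wrench, brush, injector, cleaner_jar, connector_box from where it was at the start of the episode above 0.04 m).
It also fails if it takes over 54 s, if anything falls off the work surface, if the arm or the gripper's body presses on something with over 40 N, if the wrist force passes 120 N, or if a joint passes its speed limit or range.

ROBOT

A 6-joint arm with a two-finger parallel gripper is mounted at the origin on the work surface. World frame = base frame: x ahead of the robot, y to its left, z up, the work surface at z = 0. Lengths are in m, angles in rad, forces in N, time in s.
With the tool pointing down it reaches from about 0.35 to 0.725 m from the base axis. Payload 4.3 kg.
Tool frame: the origin (TCP) lies midway between the tips of the shut fingers; the grasp point (between the pads) lies 19 mm behind it; z points along the fingers, y is the line along which they close (so a half turn about z gives the same grasp; the last joint's range is limited). The gripper opens to 85 mm and grips with 20 to 120 N. Pads are 22 mm wide; open, the fingers measure 114 mm over their backs; the gripper's body (76 mm by 85 mm) begins 54 mm behind the grasp point. The pads swing forward as they close: fully open they stand 13 mm farther back than shut.
Start: joints at [1.212, 0.377, 0.081, 1.274, 0, 1.46], TCP at [0.142, 0.557, 0.231] pointing down, gripper open.
Joint ranges: [-2.72, 2.72], [-0.84, 1.66], [-1.02, 1.22], [-1.77, 2.12], [-1.37, 1.28], [-3.14, 3.14]. Speed limits (rad/s): [2.57, 2.57, 3.14, 3.14, 3.14, 3.14].

INTERFACE

Orientations are given as a unit quaternion [w, x, y, z].
In Python, from rig import get_obs, viewer, order gives the robot as it stands. The module is installed in compiled form; this text tells all that it offers.
- The arm moves only by the tool move_arm, never from a script. Its argument "rows" is a list that holds one entry, the list of rows, each a list of 7 numbers: the shift along the tool's x, y, z in cm, then the turn, a rotation vector about the tool's x, y, z in degrees, then the opening, from -1 (shut) to 1 (fully open). In form: [[[x, y, z, ax, ay, az, claw], ...]]. A call has exactly 8 rows; each row shifts and turns the commanded pose from where the row before left it, along the tool's axes as they then stand; what a row does not reach is not made up. A row lasts 1/12 s, in which the tool goes at most 41.7 mm and 7.16 degrees, less where a joint would pass 70% of its speed; a pose out of reach is approached as far as the arm can. A call with a gripper value outside its range is refused whole. The fingers move at their own pace and stop on an object; "newtons" is the grip in N (left out, the last holds). Time passes only in rows, so rows that do not move let the fingers close, or fill a call up. It gives the time, the measured TCP pose, the force, the opening and the grip force at its end, in the units of the state.
- get_obs(): the state, without advancing time (a new reading comes with each control period).
- viewer.read_camera(name): name is "scene" or "top" or "wrist"; returns a dict with "color" (384x512x3 uint8, red, green, blue), "vfov" (degrees; the focal length in pixels is half the picture's height over the tangent of half this angle, whatever the lens; pixels are square), "cx", "cy" (the principal point, pixels), "R" (3x3) and "t" (3): a world point X has camera coordinates R X + t. Camera axes: x right, y down, z forward; pixel columns grow to the right and rows downward; lengths in m; the calibration is good to about 2 mm. The wrist camera is an equidistant fisheye: a pixel r from the principal point sees the ray r / f radians off the axis. A picture is of the moment at which its call begins. There is no depth.
- order.sign_off(): hands the job in; it is judged then, once.
The state is a dict: "time": time; "joint_pos": joint angles; "dq": joint speeds; "joint_efforts": joint torques, N m; "position": TCP position; "tcp_rot": TCP orientation; "force": force on the tool from outside, world axes, zero at the start; "moment": the same for the moment, N m; "gripper_width": finger opening in m; "finger_force": force on a finger pad.
Only numpy, scipy, OpenCV 4.12 (cv2) and the standard library are available. Lean on these libraries where they do the work, as an engineer would, in place of code of your own. Each camera call takes 0.05 s, during which the arm holds its last target. There are 200 camera calls.

## Working session

There is one attempt and no reset: what is moved stays moved. The work goes in short steps, Python scripts to look and compute and a tool call to move; the robot and the scene stay as the last step left them, time stands still between calls to the robot, and variables do not carry over. Pictures are saved under pics/ and viewed, at most 10 in all, crops included, and the job is handed in when it is done.

Besides the shell and the picture viewer there is one more tool, called after "Call:" as name(argument=value, ...) on one line, values as JSON. move_arm: Moves the arm, as the interface text tells. Its arguments: {"type":"object","properties":{"rows":{"type":"array"},"newtons":{"type":"number"}},"required":["rows"]}

```bash
mkdir -p pics; cat > h.py <<'E'
import numpy as np, cv2
from scipy.spatial.transform import Rotation as Rn
from rig import get_obs, viewer, order
def cam(n,save=None):
    c=viewer.read_camera(n); c['R']=np.array(c['R']); c['t']=np.array(c['t'])
    c['f']=c['color'].shape[0]/2/np.tan(np.radians(c['vfov'])/2)
    if save: cv2.imwrite('pics/'+save,c['color'][:,:,::-1])
    return c
def ray(c,u,v,fish=False):
    x,y=(u-c['cx'])/c['f'],(v-c['cy'])/c['f']
    if fish:
        r=np.hypot(x,y); s=np.sin(r)/max(r,1e-9); d=np.array([x*s,y*s,np.cos(r)])
    else: d=np.array([x,y,1.])
    return -c['R'].T@c['t'], c['R'].T@d
def at(c,u,v,z,fish=False):
    o,d=ray(c,u,v,fish); return o+d*(z-o[2])/d[2]
def proj(c,X,fish=False):
    p=(c['R']@np.atleast_2d(X).T).T+c['t']
    if fish:
        r=np.hypot(p[:,0],p[:,1]); th=np.arctan2(r,p[:,2]); q=p[:,:2]/np.maximum(r,1e-9)[:,None]*th[:,None]
    else: q=p[:,:2]/p[:,2:]
    return q*c['f']+[c['cx'],c['cy']]
E
python3 - <<'E'
from h import *
ims=[]
for n in ['scene','top','wrist']:
    c=cam(n,n+'0.png'); print(n,c['f'],c['cx'],c['cy'],(-c['R'].T@c['t']).round(3),c['R'][2].round(3))
    np.savez('pics/'+n+'0.npz',**c)
o=get_obs();print({k:np.round(v,3) for k,v in o.items()})
E
```

```text
scene 363.5969339624954 251.54732016617677 196.38732854215644 [ 1.141 -0.228  0.895] [-0.596  0.244 -0.765]
top 472.452573481483 254.440637851265 194.2461818397469 [0.314 0.002 1.53 ] [ 0.164 -0.012 -0.986]
wrist 297.3186396354542 254.8910965671008 193.5330652281577 [0.066 0.576 0.374] [ 0.292 -0.075 -0.953]
{'time': np.float64(0.15), 'joint_pos': array([ 1.212,  0.378,  0.08 ,  1.274, -0.   ,  1.46 ]), 'dq': array([ 0.001, -0.001,  0.004, -0.   , -0.001, -0.002]), 'joint_efforts': array([ 1.0000e-03, -4.6403e+01,  2.7017e+01,  1.4000e-02, -0.0000e+00,
       -0.0000e+00]), 'position': array([0.141, 0.557, 0.231]), 'tcp_rot': array([-0.   ,  0.124,  0.992, -0.001]), 'force': array([-0.33 , -0.191, -0.208]), 'moment': array([-0.022,  0.059,  0.051]), 'finger_force': np.float64(0.0), 'gripper_width': np.float64(0.085)}
```

View pics/scene0.png

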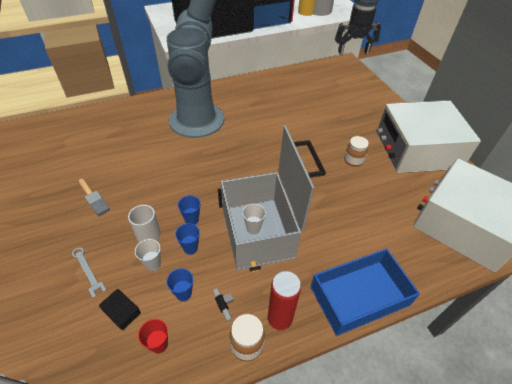

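View pics/top0.png

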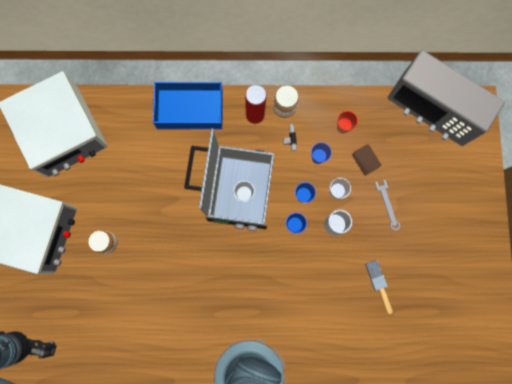

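Candidates for the cup, scene pixels: grey cup (148,254), grey straight beaker (144,223), blue cups (189,209), (188,238) and (180,285), red cup (153,335), and the tank cup (254,217). By size and taper I choose (148,254), which is (340,188) in the top view. Next I check it in a crop and measure.

```bash
python3 - <<'E'
import cv2,numpy as np
a=cv2.imread('pics/scene0.png');b=cv2.imread('pics/top0.png')
p=cv2.resize(a[195:275,120:200],(400,400),interpolation=cv2.INTER_CUBIC)
q=cv2.resize(b[170:240,290:360],(400,400),interpolation=cv2.INTER_CUBIC)
cv2.imwrite('pics/crop.png',np.hstack([p,q]))
t=cv2.resize(b[125:235,180:280],(500,550),interpolation=cv2.INTER_CUBIC)
cv2.imwrite('pics/crop2.png',t)
E
```

```text
(no output)
```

View pics/crop.png

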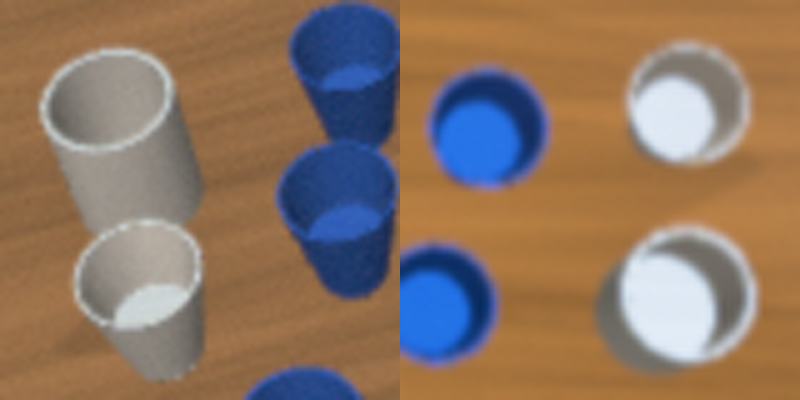

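View pics/crop2.png

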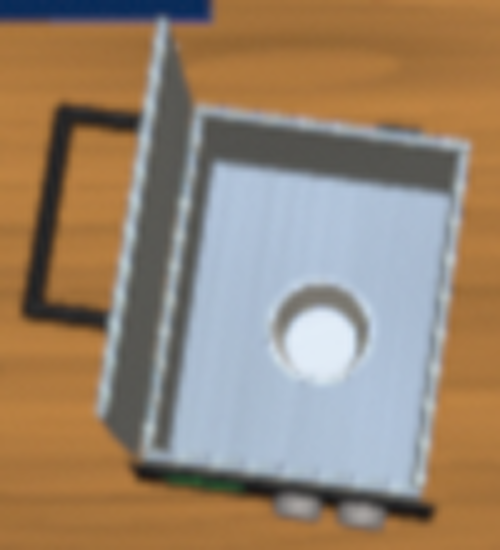

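```bash
python3 - <<'E'
from h import *
from scipy.optimize import least_squares
T=dict(np.load('pics/top0.npz'));S=dict(np.load('pics/scene0.npz'))
print('cup',at(T,340.4,188.2,.08),'scene',at(S,120+139*.2,195+273*.2,.08))
print('beaker',at(T,290+(688-400)*.175,170+295*.175,.095),'blue',at(T,290+88*.175,170+127*.175,.08), at(T,290+35*.175,170+305*.175,.08))
print('tankcup',at(T,244.2,191.8,.086),at(S,254.5,212,.086))
def pts(p):
    x,y,w,a=p; R=Rn.from_euler('z',w).as_matrix()
    L=Rn.from_euler('x',-a).as_matrix()
    base=[[.11,.085,.13],[.11,-.085,.13],[-.11,-.085,.13],[-.11,.085,.13]]
    h=np.array([0,.085,.13])
    lid=[h+Rn.from_euler('x',-a).as_matrix()@np.array(q) for q in [[.11,-.17,0],[-.11,-.17,0],[.055,-.15,.051],[-.055,-.15,.051],[0,-.15,.051]]]
    return (R@np.array(base+lid).T).T+[x,y,0]
ob=np.array([[220,146.6],[273.4,153.6],[264.4,223.4],[209,216],[212.6,128.6],[200.4,208],[192.4,146.6],[186.6,187]])
r=least_squares(lambda p:(proj(T,pts(p)[:8])-ob).ravel(),[.55,.05,-.1,1.6])
print(r.x,r.fun.round(1)); P=pts(r.x);print('handle',P[8],P)
print(proj(S,P).round(0))
E
```

```text
cup [ 0.57389827 -0.28507452  0.08      ] scene [ 0.57887208 -0.28501533  0.08      ]
beaker [ 0.4674315  -0.27882201  0.095     ] blue [ 0.56110289 -0.1753103   0.08      ] [ 0.46368154 -0.14478225  0.08      ]
tankcup [0.56135091 0.01537546 0.086     ] [0.56606577 0.01806902 0.086     ]
[ 0.57701364  0.02226871 -0.13766828  1.60866705] [-0.7 -1.2  1.  -0.7  0.5  0.7 -0.7  0.3  0.4 -0.3  0.1  0.3 -0.   0.9
 -0.6 -0.2]
handle [0.59645181 0.16257126 0.2779615 ] [[ 0.69763777  0.09136877  0.13      ]
 [ 0.67430802 -0.0770228   0.13      ]
 [ 0.45638951 -0.04683136  0.13      ]
 [ 0.47971927  0.12156021  0.13      ]
 [ 0.69852108  0.09774436  0.29987811]
 [ 0.48060257  0.1279358   0.29987811]
 [ 0.65093144  0.1550234   0.2779615 ]
 [ 0.54197219  0.17011912  0.2779615 ]
 [ 0.59645181  0.16257126  0.2779615 ]]
[[301. 232.]
 [235. 244.]
 [220. 180.]
 [277. 171.]
 [312. 187.]
 [284. 125.]
 [323. 173.]
 [308. 142.]
 [315. 157.]]
```

The crop shows a tapered rim (340,188) next to the wider straight beaker (339,221), so the choice is confirmed. The tank has its panel towards the robot, yaw -0.138, and the lid is at 1.61. Moving now.

Call:
move_arm(rows=[[[0,0,0,0,0,-6.4,1],[-2.3,-3.25,0,0,0,0,1],[-2.3,-3.25,0,0,0,0,1],[-2.3,-3.25,0,0,0,0,1],[-2.3,-3.25,0,0,0,0,1],[-2.3,-3.25,0,0,0,0,1],[-2.3,-3.25,0,0,0,0,1],[-2.3,-3.25,0,0,0,0,1]]], newtons=40)

```text
time: 0.82
position: [0.2701, 0.3081, 0.2311]
tcp_rot: [-0.0, 0.068, 0.998, -0.0]
force: [2.2, -0.1, 0.9]
gripper_width: 0.0855
finger_force: 0.0
```

Call:
move_arm(rows=[[[-2.3,-3.25,0,0,0,0,1],[-2.3,-3.25,0,0,0,0,1],[-2.3,-3.25,0,0,0,0,1],[-2.3,-3.25,0,0,0,0,1],[-2.3,-3.25,0,0,0,0,1],[-2.3,-3.25,0,0,0,0,1],[-2.3,-3.25,0,0,0,0,1],[-2.3,-3.25,0,0,0,0,1]]])

```text
time: 1.48
position: [0.417, 0.0253, 0.2313]
tcp_rot: [0.0, 0.069, 0.998, 0.0]
force: [0.8, 1.1, 0.1]
gripper_width: 0.0852
finger_force: 0.0
```

Call:
move_arm(rows=[[[-2.4,-3.4,0,0,0,0,1],[-2.4,-3.4,0,0,0,0,1],[-2.4,-3.4,0,0,0,0,1],[-2.4,-3.4,0,0,0,0,1],[-2.4,-3.4,0,0,0,0,1],[-2.4,-3.4,0,0,0,0,1],[-2.4,-3.4,0,0,0,0,1],[-3.2,-4.7,0,0,0,0,1]]])

```text
time: 2.15
position: [0.5695, -0.2706, 0.2308]
tcp_rot: [-0.0, 0.069, 0.998, 0.0]
force: [1.1, 0.0, 0.9]
gripper_width: 0.0856
finger_force: 0.0
```

```bash
python3 - <<'E'
from h import *
c=cam('wrist','w1.png');np.savez('pics/w1.npz',**c)
for n in ['scene','top']: cam(n,n+'1.png')
im=c['color'][:,:,::-1].copy()
print(get_obs()['position'],(-c['R'].T@c['t']))
a=np.linspace(0,2*np.pi,60)
P=np.c_[.576+.033*np.cos(a),-.285+.033*np.sin(a),0*a+.08]
for q in proj(c,P,True): cv2.circle(im,tuple(int(v) for v in q.round()),0,(0,0,255),-1)
print(proj(c,[[.576,-.285,.08]],True))
cv2.imwrite('pics/w1o.png',cv2.resize(im,(800,600)))
E
```

```text
[ 0.56950635 -0.2714305   0.22887267] [ 0.4925956  -0.26031704  0.37424725]
[[241.8220107 186.9200158]]
```

View pics/w1o.png

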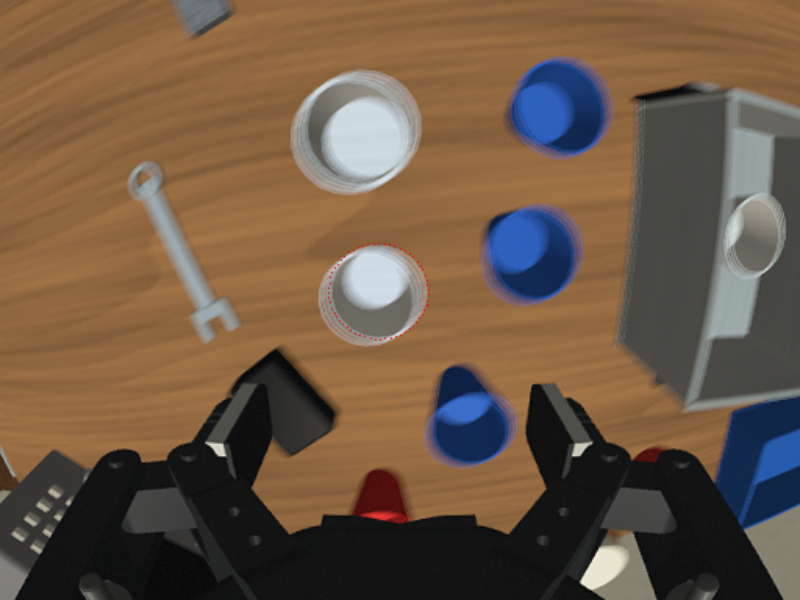

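The wrist view, motion-blurred, shows the cup at (374,294) of 800 px, close to the prediction, with free room for the fingers on both sides. I measure it still.

```bash
cat >> h.py <<'E'
from scipy.optimize import least_squares
def rimfit(c,x,y,z,fish,r=.033,sat=60,dbg=None):
    "fit rim circle centre at height z from unsaturated blob round the guess"
    hsv=cv2.cvtColor(c['color'],cv2.COLOR_RGB2HSV)
    m=((hsv[:,:,1]<sat)).astype(np.uint8)
    u,v=proj(c,[[x,y,z]],fish)[0]
    n,lab,st,ce=cv2.connectedComponentsWithStats(m)
    k=lab[int(v),int(u)]
    cs,_=cv2.findContours((lab==k).astype(np.uint8),cv2.RETR_EXTERNAL,cv2.CHAIN_APPROX_NONE)
    q=max(cs,key=len)[:,0,:].astype(float)
    W=np.array([at(c,a,b,z,fish)[:2] for a,b in q])
    s=least_squares(lambda p:np.hypot(*(W-p[:2]).T)-p[2],[x,y,r],loss='soft_l1',f_scale=.001)
    return s.x.round(4),len(q),np.abs(s.fun).max().round(4)
E
python3 - <<'E'
from h import *
for i in range(2):
    c=cam('wrist','w2.png');print(rimfit(c,.576,-.285,.08,True))
    print(rimfit(cam('top'),.576,-.285,.08,False))
print(rimfit(cam('scene'),.576,-.285,.08,False))
print(get_obs()['position'])
E
```

```text
(array([ 0.5762, -0.2851,  0.0325]), 176, np.float64(0.0011))
(array([0.6955, 0.0483, 0.5325]), 4630, np.float64(0.5328))
(array([ 0.5763, -0.2853,  0.0325]), 175, np.float64(0.0013))
(array([0.7194, 0.0242, 0.5204]), 3865, np.float64(0.5123))
(array([ 0.5238, -0.2842,  0.0728]), 152, np.float64(0.0507))
[ 0.56873324 -0.26735905  0.23186788]
```

Call:
move_arm(rows=[[[-1.0,-1.7,0,0,0,0,1],[0,0,4,0,0,0,1],[0,0,4,0,0,0,1],[0,0,3,0,0,0,1],[0,0,0,0,0,0,1],[0,0,0,0,0,0,1],[0,0,0,0,0,0,1],[0,0,0,0,0,0,1]]])

```text
time: 3.22
position: [0.5786, -0.2877, 0.1248]
tcp_rot: [0.003, 0.068, 0.998, -0.001]
force: [0.6, -0.8, 0.6]
gripper_width: 0.0853
finger_force: 0.0
```

```bash
python3 - <<'E'
from h import *
c=cam('wrist','w3.png');print(rimfit(c,.576,-.285,.08,True))
for i in range(4):
    cam('top'); o=get_obs();print(o['position'],o['tcp_rot'],o['joint_pos'])
print('tankcup top',rimfit(cam('top'),.563,.0165,.086,False,sat=40))
E
```

```text
(array([ 0.576 , -0.2856,  0.0327]), 261, np.float64(0.003))
[ 0.57847517 -0.28787538  0.12429486] [ 0.00230461  0.06834951  0.99765808 -0.00117877] [-5.59931570e-01  5.62388266e-01  9.52016394e-02  1.09843344e+00
  9.69932323e-05 -4.23125173e-01]
[ 0.57816908 -0.28776325  0.1237691 ] [ 1.92104181e-03  6.84369718e-02  9.97653114e-01 -9.76928128e-04] [-5.60033734e-01  5.62818986e-01  9.45408523e-02  1.09820879e+00
  9.08820212e-05 -4.23052206e-01]
[ 0.57786219 -0.28762565  0.12322811] [ 1.52364872e-03  6.84626246e-02  9.97652225e-01 -7.64845190e-04] [-5.60105550e-01  5.63265755e-01  9.38660126e-02  1.09798808e+00
  8.98578564e-05 -4.23072757e-01]
[ 0.57756183 -0.28749094  0.12270478] [ 1.12979709e-03  6.84974419e-02  9.97650512e-01 -5.29732070e-04] [-5.60197074e-01  5.63729210e-01  9.32657379e-02  1.09784074e+00
  1.32725335e-04 -4.23094563e-01]
tankcup top (array([0.5642, 0.0179, 0.0325]), 59, np.float64(0.0026))
```

Call:
move_arm(rows=[[[0.1,0.15,2.5,0,0,0,1],[0,0,2.5,0,0,0,1],[0,0,2.1,0,0,0,1],[0,0,0,0,0,0,1],[0,0,0,0,0,0,1],[0,0,0,0,0,0,1],[0,0,0,0,0,0,1],[0,0,0,0,0,0,1]]])

```text
time: 4.18
position: [0.5773, -0.2862, 0.0522]
tcp_rot: [0.001, 0.069, 0.998, -0.001]
force: [0.9, 0.9, -0.1]
gripper_width: 0.0855
finger_force: 0.0
```

Call:
move_arm(rows=[[[0,0,0,0,0,0,0.2],[0,0,0,0,0,0,0.2],[0,0,0,0,0,0,0.2],[0,0,0,0,0,0,0.2],[0,0,0,0,0,0,0.2],[0,0,0,0,0,0,0.2],[0,0,0,0,0,0,0.2],[0,0,0,0,0,0,0.2]]], newtons=40)

```text
time: 4.85
position: [0.5766, -0.2857, 0.0517]
tcp_rot: [0.001, 0.068, 0.998, -0.0]
force: [-1.3, 1.0, 5.4]
gripper_width: 0.0624
finger_force: 44.0
```

Call:
move_arm(rows=[[[0,0,-1,0,0,0,0.2],[0,0,-2,0,0,0,0.2],[0,0,-3,0,0,0,0.2],[0,0,-3,0,0,0,0.2],[0,0,-3,0,0,0,0.2],[0,0,-3,0,0,0,0.2],[0,0,-1.5,0,0,0,0.2],[0,0,0,0,0,0,0.2]]])

```text
time: 5.52
position: [0.5779, -0.2866, 0.2205]
tcp_rot: [0.004, 0.068, 0.998, -0.002]
force: [0.0, -0.2, -1.5]
gripper_width: 0.0626
finger_force: 45.0
```

Call:
move_arm(rows=[[[0.5,3,0,0,0,0,0.2],[0.5,3,0,0,0,0,0.2],[0.5,3,0,0,0,0,0.2],[0.5,3,0,0,0,0,0.2],[0.5,3,0,0,0,0,0.2],[0.5,3,0,0,0,0,0.2],[0.5,2,0,0,0,0,0.2],[0,0,0,0,0,0,0.2]]])

```text
time: 6.18
position: [0.5667, -0.078, 0.2137]
tcp_rot: [-0.002, 0.066, 0.998, 0.001]
force: [0.1, -0.4, -1.8]
gripper_width: 0.0626
finger_force: 45.3
```

```bash
python3 - <<'E'
from h import *
for i in range(6): c=cam('wrist')
o=get_obs();print(o['position'],o['tcp_rot'],o['gripper_width'],o['finger_force'])
c=cam('wrist','w4.png');np.savez('pics/w4.npz',**c)
t=cam('top','t4.png');np.savez('pics/t4.npz',**t)
for s in (25,35,45):print('tankcup',rimfit(c,.563,.0165,.086,True,sat=s),rimfit(t,.563,.0165,.086,False,sat=s))
R=Rn.from_quat(np.array(o['tcp_rot'])[[1,2,3,0]]).as_matrix();print(R.round(4))
im=c['color'][:,:,::-1].copy(); a=np.linspace(0,2*np.pi,90)
def dr(x,y,z,r,col):
    for q in proj(c,np.c_[x+r*np.cos(a),y+r*np.sin(a),0*a+z],True):
        cv2.circle(im,tuple(int(v) for v in q.round()),0,col,-1)
dr(.5635,.017,.086,.033,(0,0,255))
p=np.array(o['position']);dr(p[0],p[1],p[2]+.029,.033,(0,255,0))
cv2.imwrite('pics/w4o.png',cv2.resize(im,(800,600)))
E
```

```text
[ 0.56850239 -0.0835592   0.21476007] [-3.03726100e-04  6.92612490e-02  9.97598509e-01 -4.33542332e-05] 0.06261989665379873 45.30437781941146
tankcup (array([ 1.4461, -0.202 ,  0.6947]), 4811, np.float64(0.3704)) (array([0.5649, 0.0176, 0.029 ]), 58, np.float64(0.0055))
tankcup (array([ 1.2128, -0.1741,  0.5603]), 2914, np.float64(0.2839)) (array([0.564 , 0.0179, 0.0312]), 59, np.float64(0.0029))
tankcup (array([ 0.7804, -0.019 ,  0.3266]), 1968, np.float64(0.46)) (array([0.5647, 0.0185, 0.0343]), 63, np.float64(0.0052))
[[-9.904e-01  1.382e-01 -6.000e-04]
 [ 1.382e-01  9.904e-01 -0.000e+00]
 [ 6.000e-04 -1.000e-04 -1.000e+00]]
```

View pics/w4o.png

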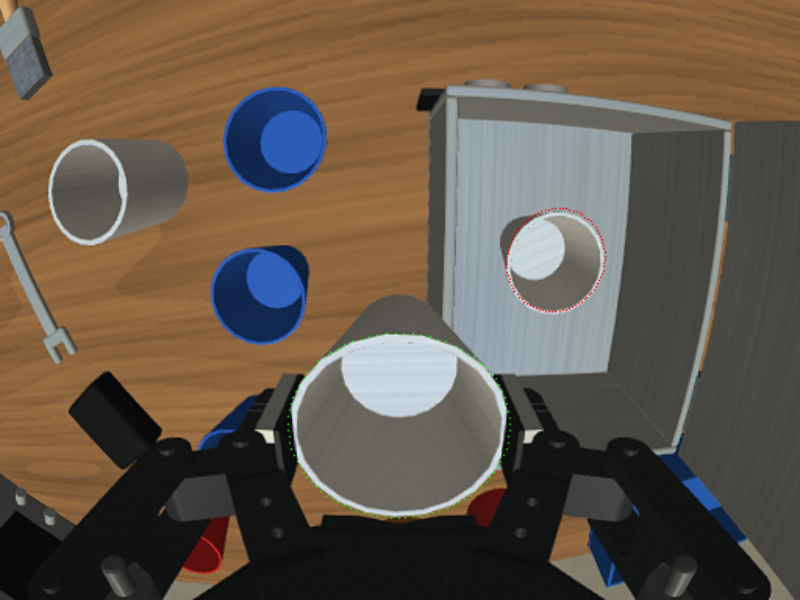

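The wrist view shows the held cup upright between the pads (400,425) and the tank cup's rim at (557,262). I refine both rims in this same picture so that calibration errors cancel.

```bash
cat >> h.py <<'E'
from scipy.optimize import minimize
a_=np.linspace(0,2*np.pi,240,endpoint=False)
def rimbright(c,x,y,z,fish,r=.03175,rng=.006):
    g=cv2.GaussianBlur(cv2.cvtColor(c['color'],cv2.COLOR_RGB2GRAY),(0,0),.8).astype(np.float32)
    def s(p):
        f=0
        for rr,w in((r,1.),(r-.005,-.5),(r+.005,-.5)):
            q=proj(c,np.c_[p[0]+rr*np.cos(a_),p[1]+rr*np.sin(a_),0*a_+z],fish).astype(np.float32)
            f+=w*cv2.remap(g,q[:,:1],q[:,1:],cv2.INTER_LINEAR).mean()
        return f
    G=np.arange(-rng,rng+1e-4,.0005)
    return max((s((x+i,y+j)),round(x+i,4),round(y+j,4)) for i in G for j in G)
E
python3 - <<'E'
from h import *
c=dict(np.load('pics/w4.npz'));t=dict(np.load('pics/t4.npz'))
for z in(.084,.086,.088):print(z,rimbright(c,.5645,.0175,z,True))
print('top',rimbright(t,.5645,.0175,.086,False))
for z in(.239,.243,.247):print('held',z,rimbright(c,.5685,-.0835,z,True))
print('held top',rimbright(t,.5685,-.0835,.243,False))
E
```

```text
0.084 (np.float32(51.347694), np.float64(0.5665), np.float64(0.0175))
0.086 (np.float32(51.05506), np.float64(0.566), np.float64(0.0165))
0.088 (np.float32(49.091507), np.float64(0.5655), np.float64(0.016))
top (np.float32(7.462158), np.float64(0.567), np.float64(0.018))
held 0.239 (np.float32(85.80777), np.float64(0.5725), np.float64(-0.0845))
held 0.243 (np.float32(95.22316), np.float64(0.569), np.float64(-0.0835))
held 0.247 (np.float32(38.22642), np.float64(0.5665), np.float64(-0.0815))
held top (np.float32(0.16931152), np.float64(0.5655), np.float64(-0.0775))
```

Call:
move_arm(rows=[[[0.4,2.5,0,0,0,0,0.2],[0.5,3,0,0,0,0,0.2],[0.5,3,0,0,0,0,0.2],[0.3,1.4,0,0,0,0,0.2],[0,0,0,0,0,0,0.2],[0,0,0,0,0,0,0.2],[0,0,0,0,0,0,0.2],[0,0,0,0,0,0,0.2]]])

```text
time: 7.25
position: [0.5655, 0.0167, 0.2153]
tcp_rot: [0.0, 0.069, 0.998, -0.0]
force: [-1.0, 0.1, -0.8]
gripper_width: 0.0626
finger_force: 45.5
```

```bash
python3 - <<'E'
from h import *
for i in range(5): c=cam('wrist')
o=get_obs();p=o['position'];print(p,o['tcp_rot'],o['gripper_width'],o['force'])
print('held',rimbright(c,p[0],p[1],p[2]+.0285,True))
s=cam('scene','s5.png');print('held scene',rimbright(s,p[0],p[1],p[2]+.0285,False))
E
```

```text
[0.56535919 0.01725281 0.21526011] [-5.96366383e-08  6.90153843e-02  9.97615596e-01  1.17009606e-05] 0.06251751219814271 [ 0.50677564  0.24747103 -1.48579178]
held (np.float32(93.854004), np.float64(0.5654), np.float64(0.0168))
held scene (np.float32(6.6839485), np.float64(0.5644), np.float64(0.0153))
```

Call:
move_arm(rows=[[[0,0,2,0,0,0,0.2],[0,0,2.5,0,0,0,0.2],[0,0,2.5,0,0,0,0.2],[0,0,2,0,0,0,0.2],[0,0,1.3,0,0,0,0.2],[0,0,0.7,0,0,0,0.2],[0,0,0,0,0,0,0.2],[0,0,0,0,0,0,0.2]]])

```text
time: 8.22
position: [0.5655, 0.0178, 0.1056]
tcp_rot: [0.0, 0.069, 0.998, 0.0]
force: [-0.7, 0.4, -1.8]
gripper_width: 0.0624
finger_force: 45.5
```

Call:
move_arm(rows=[[[0,0,0.2,0,0,0,0.2],[0,0,0.2,0,0,0,0.2],[0,0,0.2,0,0,0,0.2],[0,0,0.2,0,0,0,0.2],[0,0,0.2,0,0,0,0.2],[0,0,0.2,0,0,0,0.2],[0,0,0,0,0,0,0.2],[0,0,0,0,0,0,0.2]]])

```text
time: 8.88
position: [0.5651, 0.018, 0.0931]
tcp_rot: [-0.0, 0.069, 0.998, 0.0]
force: [-0.4, 0.3, -1.8]
gripper_width: 0.0621
finger_force: 45.5
```

Call:
move_arm(rows=[[[0,0,0.1,0,0,0,0.2],[0,0,0.1,0,0,0,0.2],[0,0,0.1,0,0,0,0.2],[0,0,0.05,0,0,0,0.2],[0,0,0.05,0,0,0,0.2],[0,0,0,0,0,0,0.2],[0,0,0,0,0,0,0.2],[0,0,0,0,0,0,0.2]]])

```text
time: 9.55
position: [0.5656, 0.0178, 0.0898]
tcp_rot: [0.0, 0.069, 0.998, -0.0]
force: [-0.5, 0.2, 2.8]
gripper_width: 0.0625
finger_force: 45.9
```

Call:
move_arm(rows=[[[0,0,0,0,0,0,0.9],[0,0,0,0,0,0,0.9],[0,0,0,0,0,0,0.9],[0,0,0,0,0,0,0.9],[0,0,0,0,0,0,0.9],[0,0,-1,0,0,0,0.9],[0,0,-2,0,0,0,0.9],[0,0,-3,0,0,0,0.9]]])

```text
time: 10.22
position: [0.563, 0.0181, 0.148]
tcp_rot: [-0.003, 0.068, 0.998, 0.0]
force: [0.3, 0.9, -0.1]
gripper_width: 0.0813
finger_force: 0.0
```

Call:
move_arm(rows=[[[0,0,-3,0,0,0,0.9],[0,0,-3,0,0,0,0.9],[0,0,-3,0,0,0,0.9],[0,0,-3,0,0,0,0.9],[0,0,-3,0,0,0,0.9],[0,0,-3,0,0,0,0.9],[0,0,0,0,0,0,0.9],[0,0,0,0,0,0,0.9]]])

```text
time: 10.88
position: [0.5665, 0.0178, 0.3322]
tcp_rot: [0.003, 0.069, 0.998, 0.0]
force: [0.3, -0.2, 0.0]
gripper_width: 0.0811
finger_force: 0.0
```

```bash
python3 - <<'E'
from h import *
for i in range(5): c=cam('wrist','w6.png')
np.savez('pics/w6.npz',**c)
o=get_obs();p=o['position'];print(p,o['tcp_rot'],o['gripper_width'],o['joint_pos'])
for z in (.114,.118,.122,.128): print(z,rimbright(c,.5655,.0175,z,True))
s=cam('scene','s6.png');t=cam('top','t6.png');np.savez('pics/s6.npz',**s)
a=cv2.imread('pics/w6.png');b=cv2.imread('pics/s6.png')
cv2.imwrite('pics/v6.png',np.hstack([a[:, :500],cv2.resize(b[110:280,200:340],(300,364))[:, :].copy() if 0 else cv2.copyMakeBorder(cv2.resize(b[110:280,200:340],(300,364)),0,20,0,0,cv2.BORDER_CONSTANT)]))
E
```

```text
[0.56443518 0.01798672 0.32785043] [-1.49974642e-03  6.85252781e-02  9.97648250e-01  8.07820430e-05] 0.08110318208957765 [-8.05402840e-02  3.60310382e-01  3.04032937e-01  1.51752009e+00
  1.25675752e-04  5.66177242e-02]
0.114 (np.float32(43.70352), np.float64(0.5665), np.float64(0.0175))
0.118 (np.float32(47.23707), np.float64(0.5655), np.float64(0.0175))
0.122 (np.float32(48.57833), np.float64(0.5645), np.float64(0.018))
0.128 (np.float32(46.479546), np.float64(0.5625), np.float64(0.018))
```

View pics/v6.png

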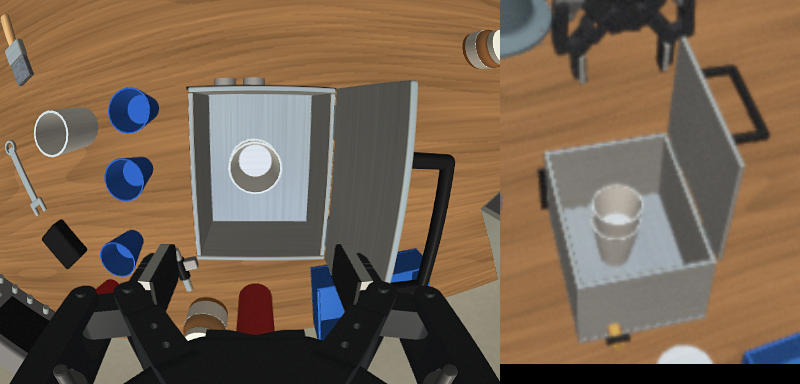

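The pictures show the cup nested upright in the tank cup: rim at (255,165) on the left, side view on the right. The lid is still open, with the handle bar from (450,158) to (420,285). Next I move over the handle and check its position.

Call:
move_arm(rows=[[[-0.2,2.5,-0.5,0,0,0,0.5],[-0.2,3,0,0,0,0,0.1],[-0.2,3,0,0,0,0,-0.25],[-0.2,3,0,0,0,0,-0.25],[-0.4,3.3,0,0,0,0,-0.25],[0,0,0,0,0,0,-0.25],[0,0,0,0,0,0,-0.25],[0,0,0,0,0,0,-0.25]]])

```text
time: 11.9
position: [0.5971, 0.1627, 0.3337]
tcp_rot: [-0.001, 0.068, 0.998, -0.0]
force: [-0.0, 0.2, -0.2]
gripper_width: 0.032
finger_force: 0.0
```

```bash
python3 - <<'E'
from h import *
w=dict(np.load('pics/w6.npz'))
print(proj(w,[[.54197,.17012,.278],[.65093,.15502,.278],[.4806,.1279,.2999]],True))
for i in range(6): c=cam('wrist','w7.png')
o=get_obs();p=o['position'];print(p,o['tcp_rot'],o['gripper_width'],o['joint_pos'])
P=np.array([[.54197,.17012,.278],[.65093,.15502,.278],[.4806,.1279,.2999],[.6985,.0977,.2999]])
q=proj(c,P,True);print(q)
im=c['color'][:,:,::-1].copy()
for k in q: cv2.circle(im,tuple(int(v) for v in k.round()),1,(0,0,255),-1)
cv2.imwrite('pics/w7o.png',cv2.resize(im,(800,600)))
E
```

```text
[[446.83844866 160.55840671]
 [420.81690765 283.01293856]
 [411.81698739  78.76564675]]
[0.59736969 0.16194997 0.33459841] [1.54525750e-04 6.91606199e-02 9.97605524e-01 5.08718181e-05] 0.03199870833910004 [1.62275492e-01 4.90441825e-01 5.21245317e-01 1.60127567e+00
 2.81241677e-05 3.00707245e-01]
[[255.80614426 134.38048258]
 [255.74141074 275.3663597 ]
 [172.13282986  50.95676952]
 [196.10378521 340.94116808]]
```

View pics/w7o.png

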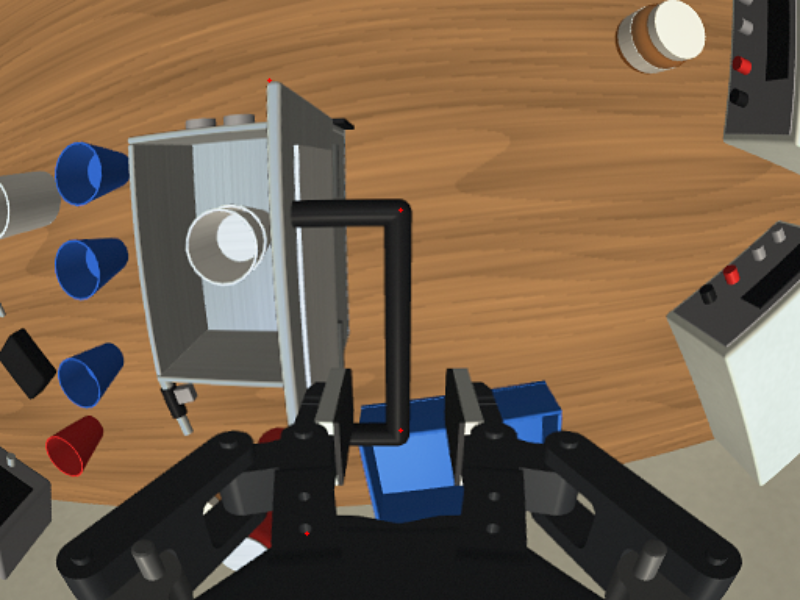

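The red points (400,210)-(400,430) sit on the bar, so I descend and grip it.

Call:
move_arm(rows=[[[0,-0.05,2,0,0,0,-0.25],[0,0,2.5,0,0,0,-0.25],[0,0,2,0,0,0,-0.25],[0,0,1.1,0,0,0,-0.25],[0,0,0,0,0,0,-0.25],[0,0,0,0,0,0,-0.25],[0,0,0,0,0,0,-0.25],[0,0,0,0,0,0,-0.25]]])

```text
time: 12.87
position: [0.5981, 0.1624, 0.2599]
tcp_rot: [0.001, 0.069, 0.998, 0.0]
force: [0.0, -0.4, 0.9]
gripper_width: 0.0322
finger_force: 0.0
```

Call:
move_arm(rows=[[[0,0,0,0,0,0,-0.8],[0,0,0,0,0,0,-0.8],[0,0,0,0,0,0,-0.8],[0,0,0,0,0,0,-0.8],[0,0,0,0,0,0,-0.8],[0,0,0,0,0,0,-0.8],[0,0,0,0,0,0,-0.8],[0,0,0,0,0,0,-0.8]]], newtons=30)

```text
time: 13.53
position: [0.598, 0.1628, 0.2593]
tcp_rot: [0.001, 0.068, 0.998, 0.001]
force: [1.3, 1.2, 5.9]
gripper_width: 0.0109
finger_force: 29.5
```

```bash
python3 - <<'E'
from h import *
t=np.linspace(1.9365,.3278,33)
y=-.1584*np.cos(t);z=.1584*np.sin(t)
print(np.c_[np.diff(y)*100,-np.diff(z)*100].round(2).tolist())
o=get_obs();print(o['position'],o['gripper_width'],o['finger_force'],o['force'])
E
```

```text
[[-0.75, -0.27], [-0.76, -0.23], [-0.77, -0.19], [-0.78, -0.15], [-0.79, -0.11], [-0.79, -0.07], [-0.8, -0.03], [-0.8, 0.01], [-0.79, 0.05], [-0.79, 0.09], [-0.79, 0.13], [-0.78, 0.17], [-0.77, 0.21], [-0.76, 0.25], [-0.74, 0.28], [-0.73, 0.32], [-0.71, 0.36], [-0.69, 0.39], [-0.67, 0.43], [-0.65, 0.46], [-0.63, 0.49], [-0.6, 0.52], [-0.57, 0.55], [-0.55, 0.58], [-0.52, 0.61], [-0.48, 0.63], [-0.45, 0.66], [-0.42, 0.68], [-0.38, 0.7], [-0.35, 0.72], [-0.31, 0.73], [-0.28, 0.75]]
[0.59801423 0.16277195 0.25925195] 0.010898348629689142 29.45793718099594 [1.33094162 1.19828687 5.85840911]
```

Call:
move_arm(rows=[[[0,-0.75,-0.27,0,0,0,-0.8],[0,-0.76,-0.23,0,0,0,-0.8],[0,-0.77,-0.19,0,0,0,-0.8],[0,-0.78,-0.15,0,0,0,-0.8],[0,-0.79,-0.11,0,0,0,-0.8],[0,-0.79,-0.07,0,0,0,-0.8],[0,-0.8,-0.03,0,0,0,-0.8],[0,-0.8,0.01,0,0,0,-0.8]]])

```text
time: 14.2
position: [0.5888, 0.0994, 0.2685]
tcp_rot: [0.0, 0.069, 0.998, -0.0]
force: [3.7, 1.8, 0.6]
gripper_width: 0.0107
finger_force: 30.8
```

Call:
move_arm(rows=[[[0,-0.79,0.05,0,0,0,-0.8],[0,-0.79,0.09,0,0,0,-0.8],[0,-0.79,0.13,0,0,0,-0.8],[0,-0.78,0.17,0,0,0,-0.8],[0,-0.77,0.21,0,0,0,-0.8],[0,-0.76,0.25,0,0,0,-0.8],[0,-0.74,0.28,0,0,0,-0.8],[0,-0.73,0.32,0,0,0,-0.8]]])

```text
time: 14.87
position: [0.58, 0.0389, 0.2532]
tcp_rot: [-0.0, 0.069, 0.998, -0.0]
force: [1.3, -1.8, 3.0]
gripper_width: 0.0108
finger_force: 30.5
```

Call:
move_arm(rows=[[[0,-0.71,0.36,0,0,0,-0.8],[0,-0.69,0.39,0,0,0,-0.8],[0,-0.67,0.43,0,0,0,-0.8],[0,-0.65,0.46,0,0,0,-0.8],[0,-0.63,0.49,0,0,0,-0.8],[0,-0.6,0.52,0,0,0,-0.8],[0,-0.57,0.55,0,0,0,-0.8],[0,-0.55,0.58,0,0,0,-0.8]]])

```text
time: 15.53
position: [0.5729, -0.011, 0.215]
tcp_rot: [-0.001, 0.068, 0.998, 0.0]
force: [0.2, -0.5, 0.6]
gripper_width: 0.0111
finger_force: 29.8
```

Call:
move_arm(rows=[[[0,-0.52,0.61,0,0,0,-0.8],[0,-0.48,0.63,0,0,0,-0.8],[0,-0.45,0.66,0,0,0,-0.8],[0,-0.42,0.68,0,0,0,-0.8],[0,-0.38,0.7,0,0,0,-0.8],[0,-0.35,0.72,0,0,0,-0.8],[0,-0.17,0.4,0,0,0,-0.8],[0,0,0,0,0,0,-0.8]]])

```text
time: 16.2
position: [0.569, -0.0385, 0.1705]
tcp_rot: [-0.001, 0.069, 0.998, -0.0]
force: [-1.6, -0.8, -1.3]
gripper_width: 0.0106
finger_force: 29.2
```

Call:
move_arm(rows=[[[0,-0.1,0.25,0,0,0,-0.8],[0,-0.1,0.25,0,0,0,-0.8],[0,-0.1,0.25,0,0,0,-0.8],[0,-0.1,0.25,0,0,0,-0.8],[0,0,0,0,0,0,-0.8],[0,0,0,0,0,0,-0.8],[0,0,0,0,0,0,-0.8],[0,0,0,0,0,0,-0.8]]])

```text
time: 16.87
position: [0.5689, -0.0407, 0.1639]
tcp_rot: [0.001, 0.068, 0.998, 0.001]
force: [-7.1, 3.7, 11.5]
gripper_width: 0.0108
finger_force: 30.7
```

The upward force of 11.5 N says the lid is seated. I let go, rise and check.

Call:
move_arm(rows=[[[0,0,0,0,0,0,-0.25],[0,0,0,0,0,0,-0.25],[0,0,0,0,0,0,-0.25],[0,0,0,0,0,0,-0.25],[0,0,-0.5,0,0,0,-0.25],[0,0,-1,0,0,0,-0.25],[0,0,-2,0,0,0,-0.25],[0,0,-3,0,0,0,-0.25]]])

```text
time: 17.53
position: [0.5675, -0.0418, 0.2259]
tcp_rot: [-0.002, 0.069, 0.998, 0.0]
force: [1.2, 0.4, -0.3]
gripper_width: 0.0322
finger_force: 0.0
```

Call:
move_arm(rows=[[[0,0,-3,0,0,0,-0.25],[0,0,-3,0,0,0,-0.25],[0,0,-3,0,0,0,-0.25],[0,0,-3,0,0,0,-0.25],[0,0,0,0,0,0,-0.25],[0,0,0,0,0,0,-0.25],[0,0,0,0,0,0,-0.25],[0,0,0,0,0,0,-0.25]]])

```text
time: 18.2
position: [0.5686, -0.0419, 0.3457]
tcp_rot: [-0.001, 0.068, 0.998, 0.0]
force: [1.1, 0.4, -0.6]
gripper_width: 0.032
finger_force: 0.0
```

```bash
python3 - <<'E'
from h import *
s=cam('scene','s8.png')
im=s['color'][:,:,::-1].copy()
x,y,w=.57701,.02227,-.13767;R=Rn.from_euler('z',w).as_matrix()
P=(R@np.array([[.055,-.065,.181],[-.055,-.065,.181],[.11,-.085,.136],[-.11,-.085,.136]]).T).T+[x,y,0]
for k in proj(s,P): cv2.circle(im,tuple(int(v) for v in k.round()),1,(0,0,255),-1)
cv2.imwrite('pics/s8o.png',cv2.resize(im[110:290,190:370],(600,600),interpolation=cv2.INTER_CUBIC))
print(get_obs()['force'],get_obs()['position'])
E
```

```text
[-0.4555513   0.15512148  0.17520459] [ 0.56845979 -0.04187776  0.34551175]
```

View pics/s8o.png

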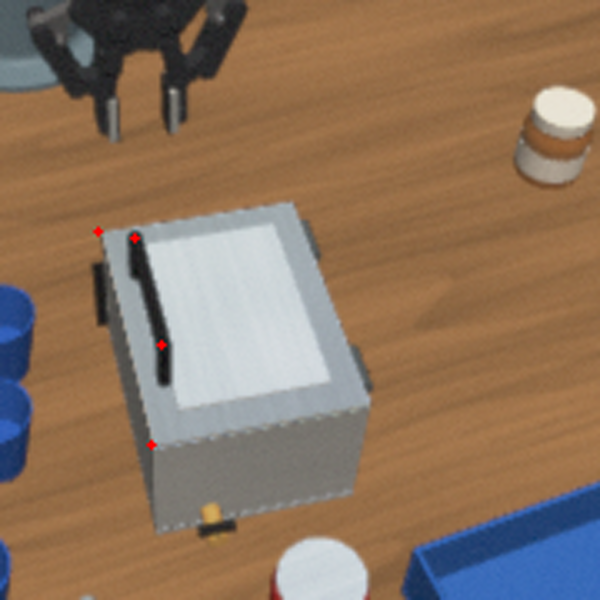

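The lid is flat on the tank, with the corner marks at (98,231) and (152,445) and the bar marks all lined up. The gripper is clear, so I hand in.

```bash
python3 -c "
from rig import order
print(order.sign_off())"
```

```text
the job is handed in; nothing more can be done
None
```

The bench cup stands nested upright in the tank cup, the lid was lowered by its handle until it was fully shut, and the job was handed in at about 18 s; sign-off gave no verdict.

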